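# Hold a snap ring open at its groove on a sample-changer spindle

### The job

The copper snap ring is already hooked on the tips of the blue-handled ring pliers lying on the bench. Take the pliers by their handles and squeeze them fully so that the ring is spread, bring it level over the sample changer's upright spindle and slide it down, without forcing it, until it is level with the dark groove. Finish there, still holding the pliers squeezed with the ring open around the groove and not resting on the changer; leave the tube rack, the vial and the screwdriver alone.

Things in the scene. Friction and masses are not known exactly. Their poses are not given: they have to be found in the camera images.
- handles (a point): Point midway between the two blue handles of the loose pliers, half-way up (10 mm over the bench), where to grip. x runs forward along the pliers to the ring, z up. Handles stand either side (+-y), 20 mm tall, from 44 mm behind to 30 mm ahead, splayed to the rear: about 50 mm over their outer faces here, 60 mm 17 mm further back. Fully squeezed: parallel, 20 mm over the outer faces
- pliers: Pivot boss of the pliers (22 mm diameter, 20 mm high), 50 mm ahead of the handles point; origin at its underside, axes as the handles. Pliers weigh about 0.16 kg, 200 mm long, lie flat. Squeezing the handles spreads the jaws; about 7 N on each handle reaches the stop, a grip of 30 N holds them there and carries the pliers. They spring back when let go
- ring_eye (a point): Centre of the fully spread ring's opening, mid-thickness, on the pliers' axis 120 mm ahead of the handles point, same height; fixed to the pivot, axes as the pliers. The copper ring is 4 mm thick, captive on the jaw pins; inside 36 mm relaxed, clears a 46 mm shaft when spread. Its spring eye stands out 30 mm ahead; the jaw rods lie up to 9 mm above its plane
- jaw_l (a joint): Squeeze of the pliers: turn of each handle and jaw in rad, 0 at rest (ring relaxed), 0.28 at the stop (ring fully spread). The ring passes over the spindle from about 0.15; 0.22 or more counts as fully spread
- groove (a point): Centre of the dark groove round the sample changer's spindle, on its axis, 90 mm above the bench, z up. The groove is 10 mm high (5 mm above and below this point), 36 mm in diameter; the fixed upright steel spindle is 40 mm in diameter above and below it
- spindle_top (a point): Centre of the spindle's top face, 113 mm above the bench, 23 mm above the groove point; 5 mm chamfer. The changer below is a fixed white box 170 x 170 mm, 46 mm high, centred on the spindle, with an aluminium carousel disc of 156 mm diameter (top at 59 mm), low coloured caps to 64 mm and a 60 mm collar to 62 mm
- changer: The fixed sample changer; origin at the centre of its underside on the bench, straight below the spindle
- tube_rack: Bystander: loose white rack of glass sample tubes with coloured caps, 144 x 72 mm, about 120 mm high; origin at the centre of its underside
- vial: Bystander: loose amber glass vial with a white cap, 28 mm diameter, 55 mm high; origin at the centre of its underside
- driver_grip (a point): Bystander: loose red-handled screwdriver lying on the bench, about 200 mm long; this point is at its handle
There are look-alikes about, which are no part of the job. Several things look just like the pliers: the one meant starts farthest to the robot's left.

How it is judged:
By the outcome, as a careful person would: the job done as asked, in the order asked, and still so for the second after the job is handed in, while the arm keeps its last pose, push and grip.
It also fails if it takes over 45 s, if anything falls off the work surface, if the arm or the gripper's body presses on something with over 40 N, if the wrist force passes 120 N, or if a joint passes its speed limit or range.

### The arm

A 6-joint arm with a two-finger parallel gripper is mounted at the origin on the work surface. World frame = base frame: x ahead of the robot, y to its left, z up, the work surface at z = 0. Lengths are in m, angles in rad, forces in N, time in s.
With the tool pointing down it reaches from about 0.375 to 0.925 m from the base axis. Payload 5.7 kg.
Tool frame: the origin (TCP) lies midway between the tips of the shut fingers; the grasp point (between the pads) lies 19 mm behind it; z points along the fingers, y is the line along which they close (so a half turn about z gives the same grasp; the last joint's range is limited). The gripper opens to 88 mm and grips with 3 to 60 N. Pads are 20 mm wide; open, the fingers measure 115 mm over their backs; the gripper's body (75 mm by 178 mm) begins 61 mm behind the grasp point.
Start: joints at [-1.408, 0.359, 1.51, -0, 1.272, -0.115], TCP at [0.165, -0.577, 0.223] pointing down, gripper open.
Joint ranges: [-2.97, 2.97], [-1.01, 2.36], [0.21, 2.38], [-0.96, 4.11], [0.2, 2.71], [-2.98, 2.98]. Speed limits (rad/s): [2.39, 2.39, 3.14, 3.14, 3.14, 3.14].

### API

Orientations are given as a unit quaternion [x, y, z, w].
In Python, from bench import move_ptp, servo_line, goto_joints, move_gripper, sleep, inverse_kinematics, capture, PlanningError, close_job, spot_in, silhouettes, current_clock, current_joint_pos, current_qvel, current_joint_torque, current_position, current_orientation, current_force, current_torque, current_finger_gap, current_grip_force gives the robot as it stands. Calls block until the motion is done:
- move_ptp(position, orientation): joint-space move of the TCP to a pose.
- servo_line(position, orientation=None, rate=0.15, contact_N=None): straight line of the TCP; orientation=None keeps the orientation; rate is the mean speed in m/s. With contact_N (N) it stops when the force on the tool has changed by that much, and returns True; else False.
- goto_joints(angles): joint-space move.
- move_gripper(opening): finger opening in m; the grip force is fixed at half the most; returns when the fingers have stopped.
- sleep(seconds).
- inverse_kinematics(position, orientation): joint angles nearest the present ones, or None.
- capture(name): name is "side" or "top" or "wrist"; returns a dict with "image" (480x640x3 uint8, blue, green, red), "range_z" (480x640 float32, m along the optical axis (not along the pixel's ray), 0 where there is no reading), "intrinsics" (3x3 intrinsics, pixels), "R" (3x3) and "t" (3): a world point X has camera coordinates R X + t. Camera axes: x right, y down, z forward; pixel columns grow to the right and rows downward; lengths in m; the calibration is good to about 2 mm. The wrist camera is an equidistant fisheye: a pixel r from the principal point sees the ray r / f radians off the axis. A picture is of the moment at which its call begins.
A pose or a line that the arm cannot do raises PlanningError and nothing moves.
- close_job(): hands the job in; it is judged then, once.
Trained networks look in the newest picture that a camera, given by its name, has taken for a name from the list of things; names that differ only in an ending like _2 or _b are one class to them, and where a whole thing is asked for, a point or a joint stands for the part that bears it (a point fixed in the world has none). Each returns a list of dicts, best first, with "conf" (0 to 1); they miss things now and then, are a little off and sometimes report something else, mostly with a low value. They report only what shows in the picture. A call takes as long as a camera call. They do not tell look-alikes from the thing itself.
- spot_in(camera, query): "xy" ([column, row] in pixels, amid what is visible of it).
- silhouettes(camera, query): "region" (480x640 bool, what is visible of it) and "xy" ([column, row] in pixels, amid what is visible of it).
Readings, each from a call of its own:
- current_clock(): time.
- current_joint_pos(): joint angles.
- current_qvel(): joint speeds.
- current_joint_torque(): joint torques, N m.
- current_position(): TCP position.
- current_orientation(): TCP orientation.
- current_force(): force on the tool from outside, world axes, zero at the start.
- current_torque(): the same for the moment, N m.
- current_finger_gap(): finger opening in m.
- current_grip_force(): force on a finger pad.
Only numpy, scipy, OpenCV 4.12 (cv2) and the standard library are available. Lean on these libraries where they do the work, as an engineer would, in place of code of your own. Each camera call takes 0.05 s, during which the arm holds its last target. There are 200 camera calls.

## Working session

There is one attempt and no reset: what is moved stays moved. The work goes in short steps, each a Python script; the robot and the scene stay as the last script left them, time stands still between calls to the robot, and variables do not carry over. Pictures are saved under pics/ and viewed, at most 10 in all, crops included, and the job is handed in when it is done.

```bash
mkdir -p pics; cat > h.py <<'E'
import numpy as np, cv2
from bench import *
def w(c,px,z=None):
    K,R,t=c["intrinsics"],c["R"],c["t"]
    u,v=px; r=np.array([(u-K[0,2])/K[0,0],(v-K[1,2])/K[1,1],1])
    if z is None: return R.T@(r*c["range_z"][int(round(v)),int(round(u))]-t)
    d=R.T@r;o=-R.T@t
    return o+d*(z-o[2])/d[2]
E
python3 - <<'E'
from h import *
for n in("top","side"):
    c=capture(n);cv2.imwrite(f"pics/{n}0.png",c["image"])
    for q in("handles","pliers","ring_eye","groove","spindle_top","changer","tube_rack","vial","driver_grip"):
        print(n,q,[(np.round(d["xy"]),round(d["conf"],2),np.round(w(c,d["xy"]),3)) for d in spot_in(n,q)[:4]])
print(current_clock())
E
```

```text
top handles [(array([254., 212.]), 0.84, array([0.585, 0.146, 0.02 ])), (array([405., 368.]), 0.6, array([ 0.205, -0.241, -0.001]))]
top pliers [(array([296., 308.]), 0.95, array([0.35 , 0.034, 0.02 ])), (array([409., 364.]), 0.95, array([ 0.22 , -0.246,  0.02 ])), (array([256., 225.]), 0.68, array([ 0.555,  0.143, -0.001])), (array([388., 220.]), 0.51, array([ 0.561, -0.177,  0.112]))]
top ring_eye [(array([254., 213.]), 0.9, array([0.583, 0.147, 0.02 ])), (array([408., 368.]), 0.84, array([ 0.209, -0.244,  0.018])), (array([304., 309.]), 0.58, array([0.346, 0.014, 0.   ]))]
top groove [(array([385., 220.]), 0.68, array([ 0.564, -0.171,  0.106]))]
top spindle_top []
top changer [(array([304., 143.]), 0.74, array([0.758, 0.024, 0.052])), (array([386., 219.]), 0.64, array([ 0.563, -0.17 ,  0.113]))]
top tube_rack [(array([141., 195.]), 0.62, array([0.607, 0.397, 0.104]))]
top vial [(array([304., 138.]), 0.64, array([0.77 , 0.025, 0.053]))]
top driver_grip [(array([483., 262.]), 0.85, array([ 0.427, -0.016,  1.11 ]))]
side handles [(array([369., 301.]), 0.74, array([0.342, 0.009, 0.001])), (array([241., 282.]), 0.71, array([0.576, 0.163, 0.007]))]
side pliers [(array([242., 278.]), 0.9, array([0.577, 0.157, 0.014])), (array([374., 301.]), 0.63, array([ 0.336,  0.   , -0.002]))]
side ring_eye [(array([243., 277.]), 0.94, array([0.579, 0.153, 0.014]))]
side groove [(array([348., 203.]), 0.68, array([ 0.541, -0.15 ,  0.057]))]
side spindle_top [(array([345., 204.]), 0.67, array([ 0.542, -0.143,  0.056]))]
side changer [(array([348., 202.]), 0.79, array([ 0.542, -0.155,  0.055]))]
side tube_rack [(array([124., 337.]), 0.69, array([0.608, 0.431, 0.044]))]
side vial [(array([230., 205.]), 0.82, array([0.755, 0.032, 0.036]))]
side driver_grip [(array([420., 171.]), 0.45, array([ 0.512, -0.408,  0.02 ]))]
1.0
```

View pics/top0.png

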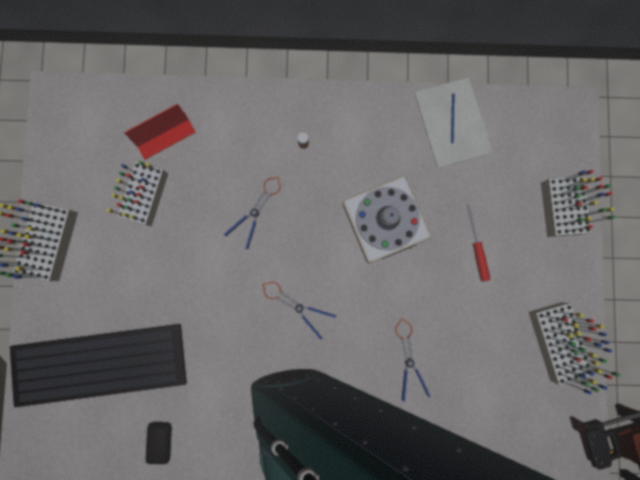

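View pics/side0.png

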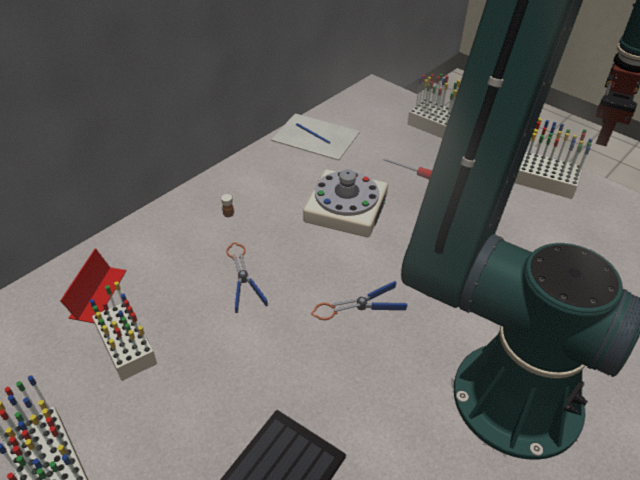

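The top view shows three pliers. The leftmost has its pivot at pixel (254,212) and its ring at (272,185). The changer's spindle is at (388,217). The side view agrees.

```bash
cat >> h.py <<'E'
from scipy.spatial.transform import Rotation as Ro
def q(yaw,flip=0): # tool z down, tool y along closing line; tool x along yaw (or opposite)
    return (Ro.from_euler('z',yaw+np.pi*flip)*Ro.from_euler('x',np.pi)).as_quat()
def masks(im):
    h=cv2.cvtColor(im,cv2.COLOR_BGR2HSV);H,S,V=cv2.split(h)
    return ((H>100)&(H<130)&(S>90)&(V>40)), ((H<18)&(S>70)&(V>60))
def wray(c,px,z):
    K,R,t=c["intrinsics"],c["R"],c["t"]
    u,v=(px[0]-K[0,2]),(px[1]-K[1,2]); th=np.hypot(u/K[0,0],v/K[1,1]); p=np.arctan2(v/K[1,1],u/K[0,0])
    d=R.T@np.array([np.sin(th)*np.cos(p),np.sin(th)*np.sin(p),np.cos(th)]);o=-R.T@t
    return o+d*(z-o[2])/d[2]
E
python3 - <<'E'
from h import *
c=capture("top");b,r=masks(c["image"])
roi=np.zeros((480,640),bool);roi[165:260,215:295]=1
pv=None
P={}
for n,m in(("blue",b&roi),("ring",r&roi)):
    ys,xs=np.nonzero(m);P[n]=w(c,(xs.mean(),ys.mean()),.01);print(n,len(xs),xs.mean(),ys.mean(),P[n])
P["piv"]=w(c,(254,212),.015);print(P)
d=P["ring"]-P["blue"];yaw=np.arctan2(d[1],d[0]);print("yaw",yaw,np.linalg.norm(d))
H=P["ring"][:2]-.122*d[:2]/np.linalg.norm(d[:2]);print("H",H)
# spindle top via range
Z=c["range_z"];pts=[w(c,(u,v)) for v in range(190,245) for u in range(360,415) if Z[v,u]>0]
pts=np.array(pts);s=pts[(pts[:,2]>.108)&(pts[:,2]<.12)];print("spindle",len(s),s.mean(0),s.min(0),s.max(0))
for f in(0,1):
    for p,y in(([*H,.2],yaw),([*(s.mean(0)[:2]-.12*d[:2]/np.linalg.norm(d[:2])),.15],yaw)): print(f,inverse_kinematics(p,q(y,f)))
E
```

```text
blue 74 242.5 229.45945945945945 [0.54223197 0.17590251 0.01      ]
ring 1 272.0 178.0 [0.67627519 0.10578235 0.01      ]
{'blue': array([0.54223197, 0.17590251, 0.01      ]), 'ring': array([0.67627519, 0.10578235, 0.01      ]), 'piv': array([0.58675913, 0.14775498, 0.015     ])}
yaw -0.48196895372733367 0.15127597887735184
H [0.56817295 0.16233237]
spindle 180 [ 0.57354582 -0.18447891  0.11158959] [ 0.55537349 -0.20221359  0.10823065] [ 0.5904032  -0.16710835  0.11685795]
0 [ 1.61429124e-01  3.66712094e-01  1.55828354e+00 -4.44089210e-16
  1.21659702e+00  2.21419440e+00]
0 [-4.11750570e-01  2.80025189e-01  1.84129310e+00 -4.44089210e-16
  1.02027437e+00  1.64101471e+00]
1 [ 0.16142912  0.36671209  1.55828354  0.          1.21659702 -0.92739825]
1 [-0.41175057  0.28002519  1.8412931   0.          1.02027437 -1.50057794]
```

```bash
python3 - <<'E'
from h import *
move_ptp([.5445,.1743,.16],q(-.563,1));sleep(.2)
c=capture("wrist");cv2.imwrite("pics/w1.png",c["image"]);print(c["intrinsics"],-c["R"].T@c["t"],c["R"])
for k in("handles","pliers","ring_eye"):
    print(k,[(np.round(d["xy"]),round(d["conf"],2),np.round(wray(c,d["xy"],.01),4)) for d in spot_in("wrist",k)[:3]])
print(current_clock(),current_finger_gap())
E
```

```text
[[371.64829954   0.         319.59688497]
 [  0.         371.64829954 236.797839  ]
 [  0.           0.           1.        ]] [0.485685   0.21110068 0.32143902] [[ 0.53462575  0.84508827 -0.00106249]
 [ 0.8169919  -0.51652891  0.25636326]
 [ 0.21610078 -0.13792644 -0.96657992]]
handles [(array([319., 264.]), 0.86, array([0.5759, 0.1531, 0.01  ])), (array([ 89., 133.]), 0.6, array([0.3524, 0.036 , 0.01  ]))]
pliers [(array([319., 261.]), 0.97, array([0.5738, 0.1542, 0.01  ])), (array([ 91., 134.]), 0.79, array([0.3548, 0.0381, 0.01  ])), (array([341., 238.]), 0.31, array([0.5661, 0.1815, 0.01  ]))]
ring_eye [(array([316., 262.]), 0.92, array([0.5728, 0.1514, 0.01  ])), (array([ 84., 134.]), 0.7, array([0.3492, 0.0315, 0.01  ]))]
4.4167 0.08788558584101867
```

View pics/w1.png

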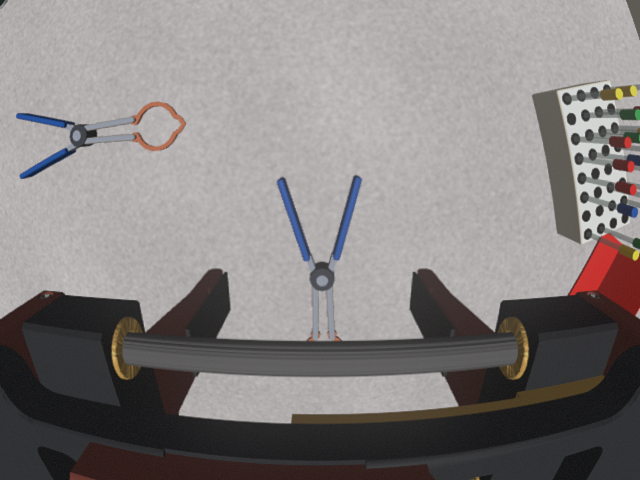

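The wrist view shows the pivot at (321,278), the rear handle ends at (281,180) and (357,179), and the ring hidden by the gripper. I'll turn the tool half a turn so the camera faces the ring, then grip.

```bash
python3 - <<'E'
from h import *
c=capture("wrist")
pv=wray(c,(321,278),.019);re=(wray(c,(281,180),.018)+wray(c,(357,179),.018))/2
d=(pv-re)[:2];L=np.linalg.norm(d);yaw=np.arctan2(d[1],d[0]);H=pv[:2]-.05*d/L
print(pv,re,"L",L,"yaw",yaw,"H",H)   # L expected ~.094
assert .08<L<.105 and abs(yaw+.56)<.15
move_ptp([*H,.12],q(yaw,0));sleep(.2)
c=capture("wrist");cv2.imwrite("pics/w2.png",c["image"])
np.save("H.npy",[*H,yaw]);print(current_clock(),current_force())
E
```

```text
[0.58518384 0.14948313 0.019     ] [0.51198104 0.19369171 0.018     ] L 0.08551636730730332 yaw -0.5432963843867133 H [0.54238338 0.17533115]
7.35 [ 0.83931247 -0.67308751 -0.25652578]
```

View pics/w2.png

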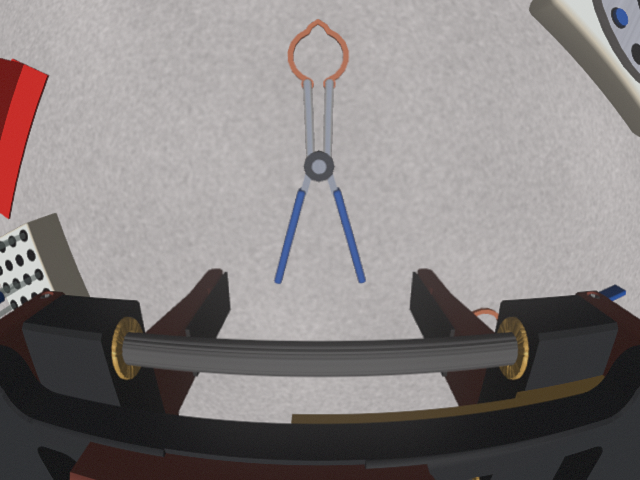

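The ring is at (318,55), the pivot at (319,166), and the pliers are aligned with the tool. I'll descend, squeeze and lift.

```bash
python3 - <<'E'
from h import *
H=np.load("H.npy");yaw=H[2];c=capture("wrist")
pv=wray(c,(319,166),.019);tip=wray(c,(318,21),.01)
d=(tip-pv)[:2];y2=np.arctan2(d[1],d[0]);print(pv,tip,np.linalg.norm(d),y2)
u=np.array([np.cos(yaw),np.sin(yaw)]);G=pv[:2]-.05*u;print(G,H[:2])
G=(G+H[:2])/2
servo_line([*G,.03],q(yaw));hit=servo_line([*G,.004],q(yaw),rate=.06,contact_N=8);print(hit,current_position())
move_gripper(0);sleep(.3);print(current_finger_gap(),current_grip_force(),current_force())
p=current_position();servo_line([p[0],p[1],.06],rate=.1)
servo_line([p[0],p[1],.16],rate=.2)
sleep(.2);print(current_finger_gap(),current_grip_force(),current_force(),current_clock())
c=capture("wrist");cv2.imwrite("pics/w3.png",c["image"]);c=capture("side");cv2.imwrite("pics/s3.png",c["image"][60:360,100:500])
E
```

```text
[0.5867864  0.14865208 0.019     ] [0.68003449 0.09317735 0.01      ] 0.10850185594192356 -0.5366724477114775
[0.54398594 0.17450011] [0.54238338 0.17533115]
False [0.54293805 0.17486064 0.00362148]
0.018398769484396116 29.95518833398819 [0.54135821 1.9972144  4.3947455 ]
0.0180079937071195 29.92437869310379 [ 0.34178458 -0.63343769 -2.17239297] 11.6667
```

View pics/w3.png

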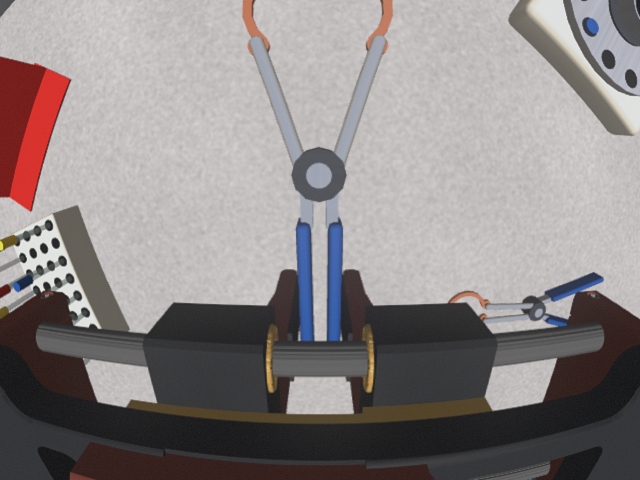

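View pics/s3.png

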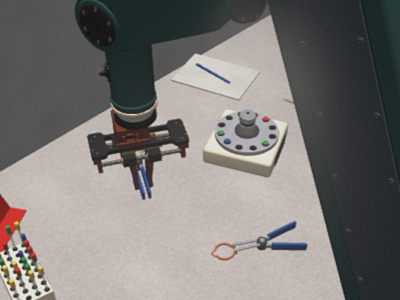

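The squeezed pliers are held straight, with the pivot at (319,175) and the jaw ends at (258,45) and (377,43). Next I'll check for tilt with depth.

```bash
cat >> h.py <<'E'
def wcam(c,px):
    K,R,t=c["intrinsics"],c["R"],c["t"]
    u,v=(px[0]-K[0,2])/K[0,0],(px[1]-K[1,2])/K[1,1]; th=np.hypot(u,v);p=np.arctan2(v,u)
    z=np.median(c["range_z"][int(px[1])-1:int(px[1])+2,int(px[0])-1:int(px[0])+2])
    return R.T@(z*np.array([np.tan(th)*np.cos(p),np.tan(th)*np.sin(p),1])-t)
def loc(P):
    return Ro.from_quat(current_orientation()).inv().apply(np.asarray(P)-current_position())*1000
E
python3 - <<'E'
from h import *
c=capture("wrist");print("tcp",current_position(),current_orientation())
for px in((319,175),(305,260),(335,260),(305,235),(335,235),(262,55),(375,55),(280,100),(358,100),(249,15),(388,15)):
    P=wcam(c,px);print(px,np.round(P,4),np.round(loc(P),1))
E
```

```text
tcp [0.54301017 0.17497317 0.15904025] [ 9.63324721e-01 -2.68336942e-01 -7.93236460e-04  3.72442114e-04]
(319, 175) [0.591  0.1459 0.1755] [ 56.1   0.1 -16.5]
(305, 260) [0.5638 0.1691 0.1737] [ 20.8  -5.7 -14.7]
(335, 260) [0.5575 0.1584 0.1742] [ 20.9   6.7 -15.2]
(305, 235) [0.5729 0.1635 0.1735] [ 31.4  -5.6 -14.5]
(335, 235) [0.5666 0.1531 0.1737] [ 31.5   6.6 -14.7]
(262, 55) [0.6442 0.14   0.1724] [104.7 -22.4 -13.5]
(375, 55) [0.6211 0.1019 0.1725] [104.6  22.2 -13.6]
(280, 100) [0.6244 0.1436 0.1724] [ 85.9 -15.2 -13.5]
(358, 100) [0.6086 0.1174 0.1727] [ 85.9  15.4 -13.7]
(249, 15) [0.6651 0.1354 0.1655] [125.  -29.3  -6.6]
(388, 15) [0.6349 0.0855 0.1657] [124.9  29.1  -6.8]
```

```bash
python3 - <<'E'
from h import *
S=np.array([.5735,-.1845]);yaw=.5;u=np.array([np.cos(yaw),np.sin(yaw)])
move_ptp([*(S-.126*u),.165],q(yaw));sleep(.3)
print(current_position(),current_finger_gap(),current_clock())
o=[]
for n in("wrist","top","side"):
    c=capture(n);o.append(c["image"]);np.savez(n+"4.npz",**c);print(n,-c["R"].T@c["t"])
big=lambda im,r,k:cv2.resize(im[r[0]:r[1],r[2]:r[3]],None,fx=k,fy=k)
cv2.imwrite("pics/w4.png",o[0])
cv2.imwrite("pics/ts4.png",np.hstack([big(o[1],(160,280,330,450),3.3),big(o[2],(120,240,280,400),3.3)]))
E
```

```text
[ 0.46316837 -0.24445527  0.16497554] 0.01786073686626565 13.7417
wrist [ 0.52414942 -0.21098497  0.3264093 ]
top [ 0.42656759 -0.01610018  1.10982521]
side [-0.11848865  0.69089145  0.99115567]
```

View pics/w4.png

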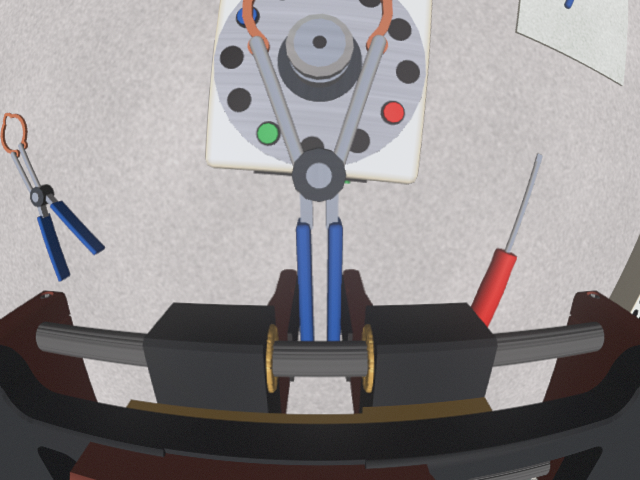

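View pics/ts4.png

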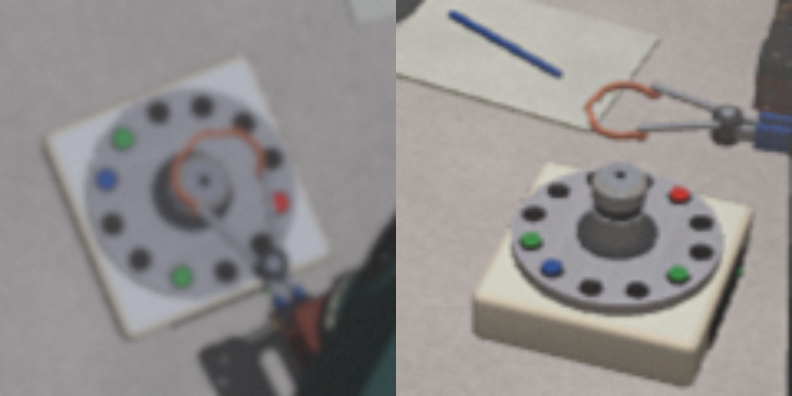

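The ring is seen level and clear of the spindle. The spindle's centre mark is at wrist (319.5,42), top (391.8,214.8) and side (347.6,172.7). I'll fit the ring in each camera at its plane.

```bash
cat > m.py <<'E'
from h import *
from scipy.optimize import least_squares
def copper(im):
    H,S,V=cv2.split(cv2.cvtColor(im,cv2.COLOR_BGR2HSV));return (H>2)&(H<17)&(S>80)&(V>70)
def fit(n,roi,zr,tcp,yaw):
    c=dict(np.load(n+"4.npz"));m=copper(c["image"]);k=np.zeros_like(m);k[roi[0]:roi[1],roi[2]:roi[3]]=1
    ys,xs=np.nonzero(m&k);f=wray if n=="wrist" else w
    P=np.array([f(c,p,zr) for p in zip(xs,ys)])[:,:2]-tcp[:2]
    u=np.array([np.cos(yaw),np.sin(yaw)]);v=np.array([u[1],-u[0]])
    L=np.c_[P@u,P@v]*1000
    r=least_squares(lambda a:np.hypot(L[:,0]-a[0],L[:,1]-a[1])-a[2],[122,0,27],loss="soft_l1",f_scale=1.5)
    print(n,len(L),"fit c,r",np.round(r.x,1),"bbox",L.min(0).round(1),L.max(0).round(1))
if __name__=="__main__":
    tcp=np.array([.46317,-.24446,.16498])
    for zr in(.1705,):
        fit("top",(190,230,375,418),zr,tcp,.5);fit("side",(140,165,335,362),zr,tcp,.5);fit("wrist",(0,45,235,400),zr,tcp,.5)
    for n,p in(("top",(391.8,214.8)),("side",(347.6,172.7)),("wrist",(319.5,42))):
        c=dict(np.load(n+"4.npz"));P=(wray if n=="wrist" else w)(c,p,.113);print(n,"spindle",P,wcam(c,p) if n=="wrist" else w(c,p))
        a=P[:2]-tcp[:2];print("  tool",1000*a@[np.cos(.5),np.sin(.5)],1000*a@[np.sin(.5),-np.cos(.5)])
E
python3 m.py
```

```text
top 20 fit c,r [126.4  -0.3  29.7] bbox [115.9 -30.3] [144.6  29.6]
side 82 fit c,r [122.3  -4.2  28.6] bbox [105.6 -36.3] [150.7  28.5]
wrist 830 fit c,r [132.9  -1.1  30.3] bbox [111.4 -32.8] [133.   30.8]
top spindle [ 0.57401969 -0.18469758  0.113     ] [ 0.57364668 -0.18427108  0.11552163]
  tool 125.93138360099512 0.6977100264973978
side spindle [ 0.57128085 -0.18111013  0.113     ] [ 0.57372819 -0.18420403  0.10988426]
  tool 125.24774485407444 -3.763635016173401
wrist spindle [ 0.57503225 -0.18333958  0.113     ] [ 0.57505458 -0.18332744  0.11290632]
  tool 127.47104824202692 -0.008598438045793383
```

```bash
python3 - <<'E'
from h import *
import m
yaw=.5;u=np.array([np.cos(yaw),np.sin(yaw)]);v=np.array([u[1],-u[0]])
p=current_position();T=np.array(p[:2])+.0005*u+.0003*v
servo_line([*T,.115],q(yaw),rate=.1);sleep(.3);t=np.array(current_position());print(t,current_clock())
o={}
for n in("wrist","top","side"):
    c=capture(n);o[n]=c["image"];np.savez(n+"4.npz",**c)
m.fit("top",(190,230,375,418),.1205,t,yaw);m.fit("side",(140,185,325,362),.1205,t,yaw)
a=np.array([.574,-.1845])-t[:2];print("spindle rel",a@u*1000,a@v*1000)
big=lambda im,r,k:cv2.resize(im[r[0]:r[1],r[2]:r[3]],None,fx=k,fy=k,interpolation=cv2.INTER_CUBIC)
cv2.imwrite("pics/ts5.png",np.hstack([big(o["top"],(185,245,362,422),6.6),big(o["side"],(145,205,320,380),6.6)]))
E
```

```text
[ 0.46396403 -0.24497715  0.11553326] 14.8417
top 23 fit c,r [127.6 -10.3  20.3] bbox [114.6 -31.5] [147.3 -15.5]
side 86 fit c,r [122.1  -4.1  28.7] bbox [104.9 -35.8] [151.8  28.7]
spindle rel 125.55994119137372 -0.31963649674595346
```

View pics/ts5.png

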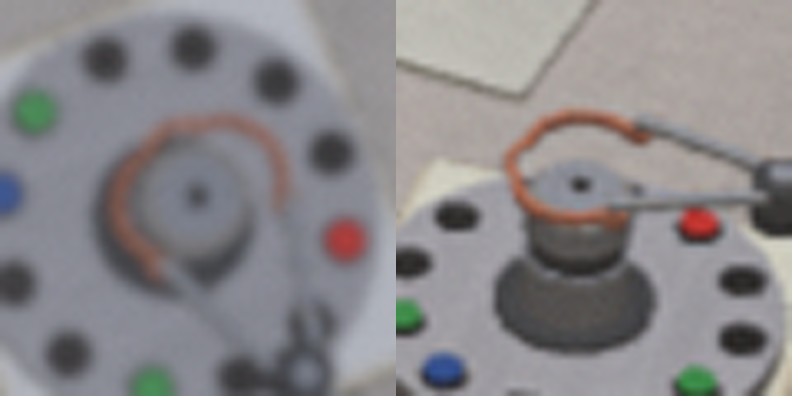

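Both views show the ring surrounding the spindle top, concentric within about 1 mm. I'll descend with a contact guard.

```bash
python3 - <<'E'
from h import *
p=np.array(current_position());f0=current_force();print(f0)
hit=servo_line([p[0],p[1],.0845],q(.5),rate=.03,contact_N=3);sleep(.4)
print(hit,current_position(),np.array(current_force())-f0,current_torque(),current_finger_gap(),current_grip_force(),current_clock())
o={}
for n in("wrist","top","side"):
    c=capture(n);o[n]=c
    np.savez(n+"4.npz",**c)
c=o["wrist"]
for px in((319,175),(262,55),(375,55),(249,15),(388,15)): print(px,np.round(loc(wcam(c,px)),1))
big=lambda im,r,k:cv2.resize(im[r[0]:r[1],r[2]:r[3]],None,fx=k,fy=k,interpolation=cv2.INTER_CUBIC)
cv2.imwrite("pics/ts6.png",np.hstack([big(o["top"]["image"],(185,245,362,422),6.6),big(o["side"]["image"],(145,205,320,380),6.6)]))
E
```

```text
[ 0.00825397  0.70385211 -2.86743696]
False [ 0.46377037 -0.24485149  0.0845761 ] [ 0.55260836 -0.72185739  2.20829936] [-0.05861608  0.02812738 -0.02297201] 0.017937424912196392 29.924517273902893 16.5583
(319, 175) [ 56.1  -0.2 -16.9]
(262, 55) [104.7 -22.6 -13.9]
(375, 55) [104.6  21.9 -14.2]
(249, 15) [125.  -29.6  -6.8]
(388, 15) [125.   28.9  -6.6]
```

View pics/ts6.png

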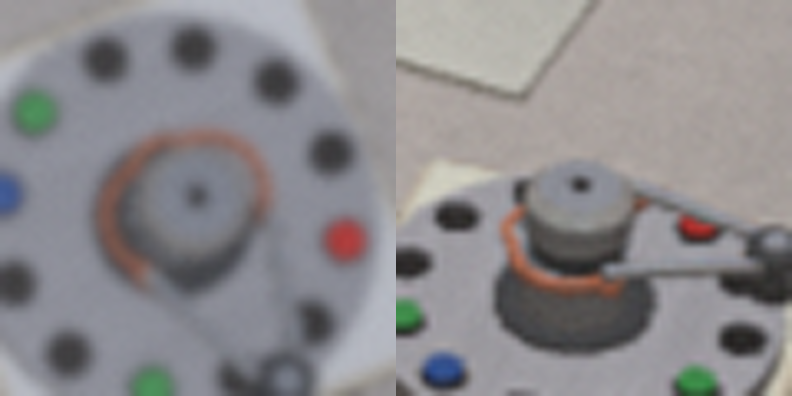

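The ring encircles the spindle near the groove. I'll check its height by projecting model points into the side view, and average the force.

```bash
python3 - <<'E'
from h import *
F=[]
for i in range(12): F.append(current_force());sleep(.02)
print("F",np.mean(F,0),np.std(F,0),current_clock())
S=np.array([.574,-.1845])
for n in("side","top"):
    c=dict(np.load(n+"4.npz"));K,R,t=c["intrinsics"],c["R"],c["t"]
    def pr(P): x=K@(R@np.array(P)+t);return x[:2]/x[2]
    o=-R.T@t;e=(o[:2]-S)/np.linalg.norm(o[:2]-S)
    off=(np.array([347.85,173.0]) if n=="side" else np.array([391.85,214.5]))-pr([*S,.113])
    r0=(320,145) if n=="side" else (362,185)
    g=lambda P:np.round((pr(P)+off-r0)*6.6+([396,0] if n=="side" else 0),1)
    print(n,"off px",off,"hole",g([*S,.113]))
    for z in(.095,.085): print("  spindle edge near",z,g([*(S+.02*e),z]))
    for z in(.084,.087,.09,.093): print("  ring near r.028 z",z,g([*(S+.028*e),z]), "lateral±",g([*(S+.028*np.array([-e[1],e[0]])),z]),g([*(S-.028*np.array([-e[1],e[0]])),z]))
E
```

```text
F [ 0.06084045 -0.08558138 -1.41875592] [0.52478101 0.51035826 0.67389552] 16.9083
side off px [0.19256968 1.44839831] hole [579.8 184.8]
  spindle edge near 0.095 [575.3 259.5]
  spindle edge near 0.085 [573.9 281.1]
  ring near r.028 z 0.084 [572.9 297.6] lateral± [653.4 252.4] [498.6 243.7]
  ring near r.028 z 0.087 [573.3 291.1] lateral± [653.9 245.9] [498.9 237.2]
  ring near r.028 z 0.09 [573.7 284.6] lateral± [654.5 239.4] [499.2 230.7]
  ring near r.028 z 0.093 [574.1 278.1] lateral± [655.  232.9] [499.5 224.2]
top off px [ 0.13538307 -0.30628712] hole [197.  194.7]
  spindle edge near 0.095 [145.8 237.5]
  spindle edge near 0.085 [141.6 241.1]
  ring near r.028 z 0.084 [124.3 255.6] lateral± [233.8 265.6] [132.9 146.9]
  ring near r.028 z 0.087 [125.5 254.6] lateral± [235.3 264.6] [134.2 145.6]
  ring near r.028 z 0.09 [126.7 253.5] lateral± [236.9 263.6] [135.4 144.3]
  ring near r.028 z 0.093 [127.9 252.5] lateral± [238.4 262.6] [136.7 142.9]
```

```bash
python3 -c "
from bench import *
print(current_finger_gap(),current_grip_force(),current_clock());print(close_job())"
```

```text
0.01786254780852097 29.924519956111908 16.9083
the job is handed in; nothing more can be done
None
```

The job is handed in at 16.9 s: the leftmost pliers are held fully squeezed at 30 N, with the ring open around the spindle at about groove height (about 90 mm by camera estimate). No contact was felt on the way down, and the force reading shows only the pliers' weight.

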